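# Index the deburring fixture to its next hole

### The job

The printed gear on the small indexing fixture is to be turned to its next station: draw the spring pin by its black knob, swing the arm counterclockwise (seen from above) and let the pin drop fully home into the next hole. The next hole is on an adjustable segment, so its exact place must be felt for with the pin riding on the plate; do not force the pin against the plate or the hole, leave the jar, the tape and the sanding block where they are, and let go at the end.

Things in the scene. Friction and masses are not known exactly. Their poses are not given: they have to be found in the camera images.
- index_base: Fixed base: round grey foot, 212 mm diameter, with an aluminium index plate (top 26 mm above the desk) with the first hole and, tucked under its edge, a steel segment (top 24.5 mm) with the next hole, clamped at an unknown angle. Holes 10 mm wide, 85 mm from the axis. Origin: on the vertical turning axis at desk height, z up. The first hole lies 148 degrees counterclockwise from its x axis.
- spindle: Fixed spindle in the middle of the base, origin and axes as the base's. It carries the turning wheel (100 mm diameter, top 39.5 mm high, a printed gear clamped on it up to 58 mm high), the wheel's arm and the flat-nosed 8 mm spring pin at the arm's end.
- pin_knob (a point): Centre of the pin's round black knob: 22 mm diameter, 24.5 mm tall, 85 mm from the turning axis. With the pin home it is 78 mm above the desk, the knob's underside 66 mm; below is a 9 mm stem, then the arm's 25 mm boss, top 54.5 mm. Grip it from above and pull straight up; it may also be pushed sideways to swing the arm.
- index_arm (a joint): Angle of wheel and arm, rad: 0 at the first hole (start), growing counterclockwise seen from above; end stops at -0.1 and 1.42. The next hole is somewhere between 0.8 and 1.2. About 1 N at the knob turns it with the pin drawn, about 2 N with the pin riding; it stays where it is left. The two small dark dots beyond it are screw heads.
- index_pin (a joint): Pin drawn up, m: 0 home in a hole, 0.0085 riding on the plate (arm angle up to 0.7), 0.007 riding on the segment (beyond 0.71), 0.014 upper stop. Spring 6 N home, 10 N drawn. Let go between holes, the pin rides on the plate and drops (in 0.05 s) when the arm is pushed slowly over the hole (up to 25 mm/s); a gripped knob cannot drop. Pushing on after that loads the pin against the hole.
- jar: Bystander: small clear screw jar with black lid, 47 mm diameter, 46 mm tall; origin at the centre of its underside.
- tape: Bystander: roll of black tape lying flat, 53 mm diameter, 19 mm tall; origin at the centre of its underside.
- sander: Bystander: orange sanding block 60 x 90 x 24 mm; origin at the centre of its underside.

How it is judged:
On the way, in this order (a step that is already met when the one before it is completed fails the run):
1. the pin is drawn clear of the first hole (value of joint index_pin above 0.0095 m), for 0.1 s.
2. the arm is swung on towards the next hole with the pin out (value of joint index_arm above 0.4 rad and value of joint index_pin above 0.005 m), for 0.1 s.
At the end, for the whole second after the job is handed in: The spring pin is fully home (drawn less than 1.5 mm) in the next hole, the arm more than 0.7 rad from where it started and at rest (slower than 0.05 rad/s) (value of joint index_pin below 0.0015 m and value of joint index_arm above 0.7 rad and velocity of joint index_arm between -0.05 and 0.05 rad/s); the robot touches nothing.
It fails at once if the pin is forced against the index plate, the segment or a hole's wall (more than 25 N) (contact force between spindle and index_base above 25 N).
It fails at once if the jar, the tape or the sanding block is moved by more than 15 mm (distance of any of jar, tape, sander from where it was at the start of the episode above 0.015 m).
It also fails if it takes over 51 s, if anything falls off the work surface, if the arm or the gripper's body presses on something with over 40 N, if the wrist force passes 120 N, or if a joint passes its speed limit or range.

### The arm

A 6-joint arm with a two-finger parallel gripper is mounted at the origin on a cart in front of the work surface, level with it; the furniture and walls round the work are solid. World frame = base frame: x ahead of the robot, y to its left, z up, the work surface at z = 0. Lengths are in m, angles in rad, forces in N, time in s.
With the tool pointing down it reaches from about 0.4 to 0.925 m from the base axis. Payload 3.4 kg.
Tool frame: the origin (TCP) lies midway between the tips of the shut fingers; the grasp point (between the pads) lies 19 mm behind it; z points along the fingers, y is the direction in which the jaws open and shut (so a half turn about z gives the same grasp; the last joint's range is limited). The gripper opens to 85 mm and grips with 20 to 120 N. Pads are 22 mm wide; open, the fingers measure 114 mm over their backs; the gripper's body (76 mm by 85 mm) begins 54 mm behind the grasp point. The pads swing forward as they close: fully open they stand 13 mm farther back than shut.
Start: joints at [-1.393, 0.307, 1.506, -0, 1.328, -0.073], TCP at [0.143, -0.557, 0.231] pointing down, gripper open.
Joint ranges: [-3.12, 3.12], [-1.05, 2.28], [0.14, 2.33], [-1.42, 4.57], [0.1, 2.73], [-2.68, 2.68]. Speed limits (rad/s): [2.57, 2.57, 3.14, 3.14, 3.14, 3.14].

### API

Orientations are given as [roll, pitch, yaw] about the fixed x, y, z axes, in that order (R = Rz(yaw) Ry(pitch) Rx(roll)).
In Python, from bench import r gives the robot as it stands. The module is installed in compiled form; this text tells all that it offers. Calls block until the motion is done:
- r.move_to(position, orientation): joint-space move of the TCP to a pose.
- r.move_straight(position, ori=None, vel=0.15, contact_N=None): straight line of the TCP; ori=None keeps the orientation; vel is the mean speed in m/s. With contact_N (N) it stops when the force on the tool has changed by that much, and returns True; else False.
- r.goto_joints(angles): joint-space move.
- r.release() and r.grab(): open the fingers fully, or close them until they stop; the grip force is fixed at half the most.
- r.wait(seconds).
- r.solve_ik(position, orientation): joint angles nearest the present ones, or None.
- r.state(): the state.
- r.snapshot(name): name is "side" or "top" or "wrist"; returns the picture (480x640x3 uint8, red, green, blue); there is no depth.
- r.camera_params(name): a dict with "camera_matrix" (3x3 intrinsics, pixels), "rvec" (rotation vector, rad) and "tvec" (3), from world to camera coordinates, as OpenCV has them; the wrist camera has in their place "T_tool_cam" (4x4, takes a point from camera to tool coordinates, whose origin is the TCP and whose axes are the flange's). Camera axes: x right, y down, z forward; pixel columns grow to the right and rows downward; lengths in m; the calibration is good to about 2 mm. A picture is of the moment at which its call begins: read the wrist's pose just before it. camera_params takes no time and is no camera call.
A pose or a line that the arm cannot do raises r.IKError and nothing moves.
- r.job_done(): hands the job in, once; it reports no verdict.
The state is a dict: "time_s": time; "joint_pos": joint angles; "qvel": joint speeds; "joint_torque": joint torques, N m; "tool_pos": TCP position; "tool_rot": TCP orientation; "force": force on the tool from outside, world axes, zero at the start; "ft_torque": the same for the moment, N m; "width": finger opening in m.
Only numpy, scipy, OpenCV 4.12 (cv2) and the standard library are available. Lean on these libraries where they do the work, as an engineer would, in place of code of your own. Each camera call takes 0.05 s, during which the arm holds its last target. There are 200 camera calls.

## Working session

There is one attempt and no reset: what is moved stays moved. The work goes in short steps, each a Python script; the robot and the scene stay as the last script left them, time stands still between calls to the robot, and variables do not carry over. Pictures are saved under pics/ and viewed, about 8 in all and at most 12, crops included, and the job is handed in when it is done.

```bash
mkdir -p pics
python3 - <<'E'
from bench import r
import cv2
for n in("side","top"):
    cv2.imwrite(f"pics/{n}0.png",r.snapshot(n)[:,:,::-1])
    p=r.camera_params(n);print(n,p)
print(r.camera_params("wrist")); print(r.state())
E
```

```text
side {'camera_matrix': array([[561.14082702,   0.        , 320.37922459],
       [  0.        , 561.14082702, 237.066564  ],
       [  0.        ,   0.        ,   1.        ]]), 'rvec': array([ 2.20702616, -0.11139477,  0.04564383]), 'tvec': array([-0.46654586,  0.08173376,  1.08351177])}
top {'camera_matrix': array([[588.06260073,   0.        , 328.7357098 ],
       [  0.        , 588.06260073, 238.89822326],
       [  0.        ,   0.        ,   1.        ]]), 'rvec': array([ 2.15935196, -2.22286014,  0.01656414]), 'tvec': array([0.04004435, 0.47283022, 1.0495655 ])}
{'camera_matrix': array([[332.55308161,   0.        , 324.31508   ],
       [  0.        , 332.55308161, 244.28041116],
       [  0.        ,   0.        ,   1.        ]]), 'T_tool_cam': array([[-8.60905840e-04, -9.65194097e-01, -2.61533198e-01,
         6.61295904e-02],
       [ 9.99999528e-01, -9.48965547e-04,  2.10415012e-04,
        -2.24251252e-04],
       [-4.51277321e-04, -2.61532893e-01,  9.65194458e-01,
        -1.42832020e-01],
       [ 0.00000000e+00,  0.00000000e+00,  0.00000000e+00,
         1.00000000e+00]])}
{'time_s': 0.1, 'joint_pos': array([-1.39350367e+00,  3.07501218e-01,  1.50749926e+00,  5.62866080e-06,
        1.32840901e+00, -7.35045650e-02]), 'qvel': array([ 0.00079194, -0.00172176, -0.00459077, -0.00088843,  0.00052914,
       -0.00083868]), 'joint_torque': array([-1.28058291e-04, -4.58529818e+01, -2.52608353e+01, -1.74660690e-04,
        5.60608489e-03, -1.21182612e-05]), 'tool_pos': array([ 0.14257025, -0.55642118,  0.23048783]), 'tool_rot': array([-3.13978113e+00, -1.38871819e-04,  2.50795743e-01]), 'force': array([-0.31068634, -1.31357912, -0.17939656]), 'ft_torque': array([0.05012335, 0.0068697 , 0.01056539]), 'width': 0.08505385600839396}
```

View pics/top0.png

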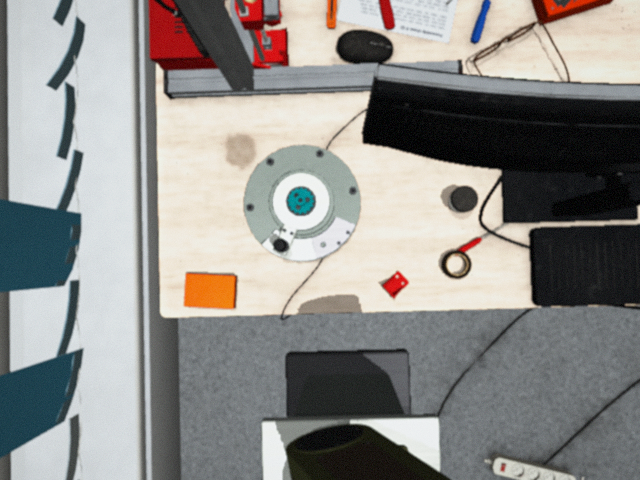

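View pics/side0.png

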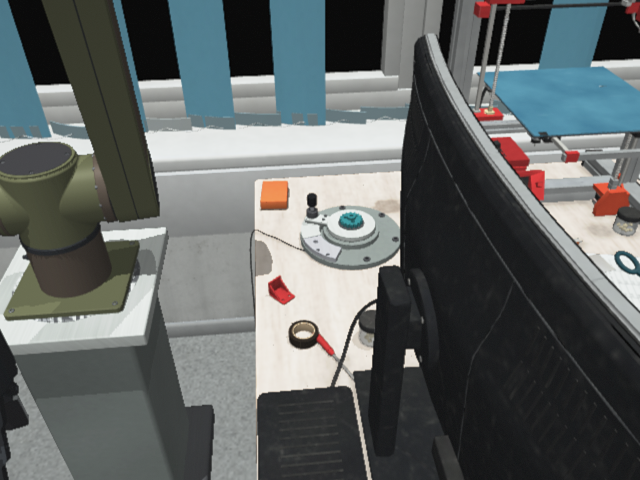

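The top view shows the base centre at about (302,203), the knob at (280,245), and the candidate hole near (323,244) with screws at (339,243) and (347,233). In the side view the knob is at (312,200). The bystanders are well away from the swing.

```bash
cat > h.py <<'E'
import numpy as np, cv2
from scipy.spatial.transform import Rotation as Ro
from bench import r
def ray(n,uv,pose=None):
    p=r.camera_params(n); K=p["camera_matrix"]
    d=np.linalg.solve(K,[uv[0],uv[1],1.])
    if n=="wrist":
        T=p["T_tool_cam"]; R=Ro.from_euler("xyz",pose[1]).as_matrix()
        return R@T[:3,3]+pose[0], R@T[:3,:3]@d
    R=cv2.Rodrigues(p["rvec"])[0]; return -R.T@p["tvec"], R.T@d
def onz(n,uv,z,pose=None):
    o,d=ray(n,uv,pose); return o+d*(z-o[2])/d[2]
def cross(a,b):
    (o,d),(p,e)=a,b; t=np.linalg.lstsq(np.c_[d,-e],p-o,rcond=None)[0]
    x,y=o+t[0]*d,p+t[1]*e; return (x+y)/2,np.linalg.norm(x-y)
def blob(m,uv=None):
    n,l,s,c=cv2.connectedComponentsWithStats(m.astype(np.uint8))
    k=1+(np.argmax(s[1:,4]) if uv is None else np.argmin(np.linalg.norm(c[1:]-uv,axis=1)))
    return c[k],s[k]
E
python3 - <<'E'
from h import *
t=cv2.imread("pics/top0.png"); s=cv2.imread("pics/side0.png")
def near(im,c,w):
    m=np.zeros(im.shape[:2],bool); m[c[1]-w:c[1]+w,c[0]-w:c[0]+w]=1; return m
def teal(im): h=cv2.cvtColor(im,cv2.COLOR_BGR2HSV); return (abs(h[...,0].astype(int)-90)<12)&(h[...,1]>90)
g=blob(teal(t)&near(t,(302,203),25)); gs=blob(teal(s)&near(s,(351,220),20))
dk=lambda im,c,w:blob((im.max(2)<60)&near(im,c,w))
k=dk(t,(280,245),14); ks=dk(s,(312,199),7)
print(g,gs,k,ks)
C=onz("top",g[0],.054);P=onz("top",k[0],.085);print("C",C,cross(ray("top",g[0]),ray("side",gs[0])))
print("knob",P,cross(ray("top",k[0]),ray("side",ks[0])),np.linalg.norm((P-C)[:2]))
# white wheel
m=(t.min(2)>215)&near(t,(302,203),32); 
gm=cv2.inRange(t,(120,120,120),(175,185,175))
a=lambda p:np.arctan2(*(p-C)[1::-1])
for uv in [(323,244),(339,243),(347,233)]:
    q=onz("top",uv,.0245); print(uv,q,np.linalg.norm((q-C)[:2]),(a(q)-a(P))%(2*np.pi))
print("yaw knob",a(P)); print("monitor low edge",onz("top",(365,140),.15),onz("top",(365,140),.4))
cv2.imwrite("pics/crop1.png",cv2.resize(t[135:270,235:370],None,fx=4.4,fy=4.4,interpolation=cv2.INTER_CUBIC))
E
```

```text
(array([300.28888889, 200.42037037]), array([287, 187,  28,  28, 540], dtype=int32)) (array([350.58241758, 219.89010989]), array([340, 212,  23,  16, 273], dtype=int32)) (array([280.10833333, 244.95833333]), array([274, 239,  13,  12, 120], dtype=int32)) (array([311.47252747, 199.56043956]), array([308, 194,   8,  12,  91], dtype=int32))
C [0.54015134 0.07266244 0.054     ] (array([0.53962393, 0.07308978, 0.0490219 ]), np.float64(0.0020984288402090888))
knob [0.46316232 0.10635121 0.085     ] (array([0.46231223, 0.10667524, 0.0824087 ]), np.float64(0.0018584051794900973)) 0.08403714639445461
(323, 244) [0.46445785 0.03642602 0.0245    ] 0.08392009582529628 0.8589605518116592
(339, 243) [0.46540207 0.00799835 0.0245    ] 0.0988377272268763 1.1256605746532413
(347, 233) [ 0.48272778 -0.00670434  0.0245    ] 0.0979619864602745 1.3569347993095011
yaw knob 2.729115900609732
monitor low edge [ 0.62195711 -0.03807674  0.15      ] [ 0.57061659 -0.02685993  0.4       ]
```

View pics/crop1.png

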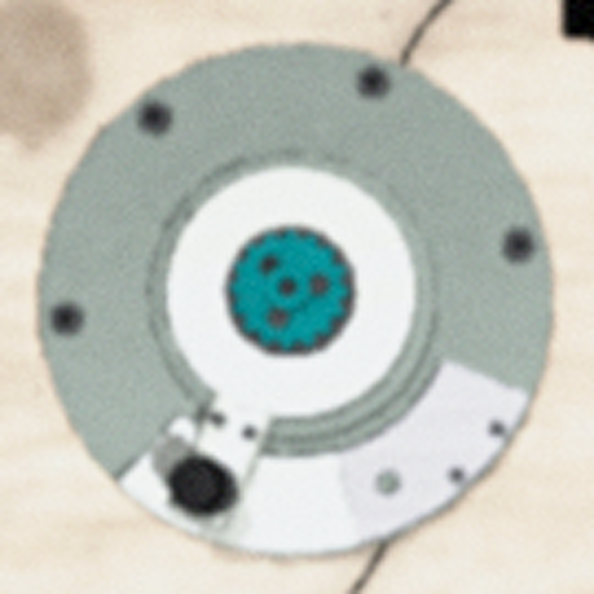

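The crop confirms the segment hole at crop (388,483), i.e. about 0.86 rad on and 84 mm from the axis (85 expected). The monitor overhangs on the far side, so I'll retract first, swing in, and look from above with the wrist camera.

```bash
cat >> h.py <<'E'
C=np.array([.5399,.0729]); PH0=2.729; RK=.085
def pose(dphi,z,off=0.,rad=RK,flip=0):
    "TCP pose over knob circle at arm angle dphi, shifted off (m) ccw along the tangent"
    p=PH0+dphi; e=np.array([np.cos(p),np.sin(p)]); t=np.array([-e[1],e[0]])
    y=p+flip; y=(y+np.pi)%(2*np.pi)-np.pi
    return np.r_[C+rad*e+off*t,z],[np.pi,0,y]
E
python3 - <<'E'
from h import *
for f in(0,np.pi):
    for d in(0,.5,.9): print(f,d,r.solve_ik(*pose(d,.07,flip=f)))
a=np.arctan2(-.557,.143)
q=r.solve_ik([.43*np.cos(a),.43*np.sin(a),.23],r.state()["tool_rot"]); print(q)
E
```

```text
0 0 [ 0.13844109  0.36249308  1.92289687  0.          0.8562027  -1.01976258]
0 0.5 [ 0.05097447  0.34716287  1.95254027  0.          0.84188951 -1.6072292 ]
0 0.9 [-0.01961188  0.35364393  1.94004331  0.          0.84790541 -2.07781556]
3.141592653589793 0 [ 1.38441093e-01  3.62493084e-01  1.92289687e+00 -4.44089210e-16
  8.56202699e-01  2.12183007e+00]
3.141592653589793 0.5 [ 5.09744701e-02  3.47162865e-01  1.95254027e+00 -4.44089210e-16
  8.41889514e-01  1.53436345e+00]
3.141592653589793 0.9 [-1.96118850e-02  3.53643933e-01  1.94004331e+00 -4.44089210e-16
  8.47905413e-01  1.06377710e+00]
[-1.41775558e+00  1.03900769e-01  1.78498374e+00 -4.06088515e-05
  1.25452458e+00 -9.77424592e-02]
```

Run:
```python
from h import *
q=np.array([-1.418,.104,1.785,0,1.2545,-.098])
r.goto_joints(q); q[0]=.138;q[5]=-1.02; r.goto_joints(q)
r.move_to(*pose(0,.16))
s=r.state(); im=r.snapshot("wrist"); print(s["time_s"],s["tool_pos"],s["tool_rot"],s["force"])
cv2.imwrite("pics/w1.png",im[:,:,::-1])
```

```text
3.3167 [0.46109312 0.10616593 0.15939613] [-3.13952533 -0.00322465  2.72761978] [-1.15686784 -0.25675908  0.27483737]
```

View pics/w1.png

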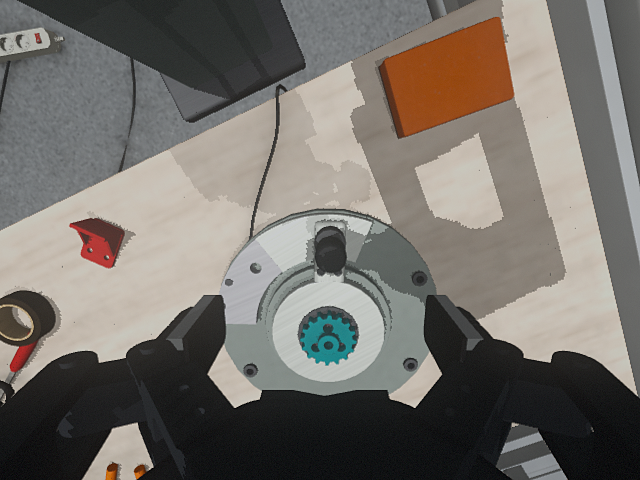

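The knob's top is at about (331,252), the gear at (329,335), and the fingers at 224 and 426 (midpoint 325). The sanding block is clear of the swing. Next I'll measure the tangential offset.

Run:
```python
from h import *
im=cv2.imread("pics/w1.png"); h=cv2.cvtColor(im,cv2.COLOR_BGR2HSV)
po=([.46109312,.10616593,.15939613],[-3.13952533,-.00322465,2.72761978])
tl=(abs(h[...,0].astype(int)-90)<12)&(h[...,1]>90); tl[:300]=0;tl[370:]=0
gc=blob(tl); print(gc, onz("wrist",gc[0],.056,po))
sub=im[215:285,300:360].max(2)
for row in range(228,282,4):
    x=np.where(sub[row-215]<75)[0]+300; print(row,x.min() if len(x) else 0,x.max() if len(x) else 0,len(x))
cv2.imwrite("pics/w1c.png",cv2.resize(im[200:300,270:390],None,fx=6,fy=6,interpolation=cv2.INTER_CUBIC))
for uv in [(331,258),(268,268)]: print(onz("wrist",(331,258),.0905,po))
q=onz("wrist",(256,268),.0245,po); print("hole",q)
```

```text
(array([327.75950668, 338.495889  ]), array([ 300,  311,   57,   54, 1946], dtype=int32)) [0.53654843 0.0758879  0.056     ]
228 322 337 16
232 317 342 10
236 315 343 18
240 315 344 26
244 314 344 31
248 315 344 30
252 315 345 31
256 315 346 32
260 316 345 30
264 317 344 28
268 304 353 38
272 317 359 26
276 0 0 0
280 307 351 3
[0.46330364 0.10997846 0.0905    ]
[0.46330364 0.10997846 0.0905    ]
hole [0.46454468 0.03850745 0.0245    ]
```

View pics/w1c.png

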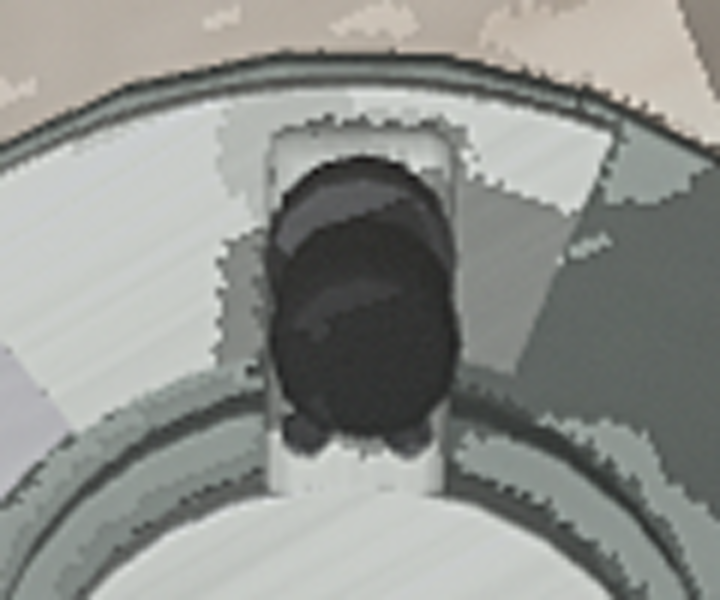

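Wrist and top views disagree by about 3 mm along the tangent, and the pin has only 1 mm of play. So I'll go down open, straddling the knob, and touch it lightly from both sides to centre the gripper before closing.

Run:
```python
from h import *
M=-.0025; Z=.062
r.move_straight(pose(0,Z,M)[0],vel=.1); r.wait(.2)
p=PH0; t=np.array([-np.sin(p),np.cos(p)])
st=r.state(); print(st["time_s"],st["tool_pos"],st["force"],st["width"])
hit={}
for sg in(1,-1):
    r.move_straight(pose(0,Z,M+sg*.022)[0],vel=.06); r.wait(.15); f0=r.state()["force"]
    ok=r.move_straight(pose(0,Z,M+sg*.040)[0],vel=.008,contact_N=2.5)
    s=r.state(); hit[sg]=(s["tool_pos"][:2]-C)@t; print(sg,ok,hit[sg],s["force"]-f0,s["time_s"])
    if not ok: break
    r.move_straight(pose(0,Z,M+sg*.022)[0],vel=.03)
if len(hit)==2:
    print("mid",sum(hit.values())/2)
r.move_straight(pose(0,Z,M)[0],vel=.06)
print(r.state()["time_s"])
```

```text
4.7 [0.4634769  0.10933987 0.06254512] [-0.19991266 -0.97326461 -0.67853326] 0.08556495065159936
1 True 0.030189697394511012 [ 0.7754061  -0.21175137  0.88700325] 6.725
-1 True -0.035630605572197896 [ 0.44615838 -0.72144346 -0.72923328] 9.7
mid -0.002720454088843442
10.7333
```

Both touches are consistent: the span is 65.8 mm against 85.5 − 22 + about 2 of play, and the centre lies at −2.7 mm. The gripper is there now, so I'll grip, draw the pin and swing to 0.47 rad.

```bash
cat >> h.py <<'E'
C=np.array([.5382,.0744]); PH0=2.704; RK=.0825
def show(l):
    s=r.state(); d=s["tool_pos"][:2]-C
    print(l,round(s["time_s"],2),s["tool_pos"].round(4),"ang",round((np.arctan2(d[1],d[0])-PH0)%6.2832,4),"F",s["force"].round(1),"w",round(s["width"],4)); return s
E
python3 - <<'E'
from h import *
r.grab(); s=show("grip")
if .018<s["width"]<.026:
    x=s["tool_pos"].copy(); x[2]+=.0115
    r.move_straight(x,vel=.03); r.wait(.15); s=show("up")
    z=x[2]
    d=s["tool_pos"][:2]-C; RK_=np.linalg.norm(d)
    for a in np.arange(.05,.48,.06):
        p,o=pose(a,z,rad=RK_); r.move_straight(p,o,vel=.05); show("sw")
    r.wait(.2); show("end")
    cv2.imwrite("pics/t2.png",cv2.resize(r.snapshot("top")[135:285,220:390,::-1],None,fx=4,fy=4))
E
```

```text
grip 11.35 [0.4631 0.1095 0.0622] ang 0.0009 F [-0.7 -0.3  2.3] w 0.02
up 12.04 [0.4631 0.1094 0.0735] ang 0.0019 F [  3.1  -1.4 -10.4] w 0.0199
sw 12.29 [0.4618 0.1061 0.0738] ang 0.0447 F [  3.3   2.4 -10.7] w 0.02
sw 12.54 [0.46   0.1013 0.0738] ang 0.1057 F [  3.7   2.8 -10. ] w 0.0201
sw 12.79 [0.4586 0.0965 0.0737] ang 0.1669 F [ 3.4  2.5 -9.8] w 0.0199
sw 13.04 [0.4574 0.0916 0.0737] ang 0.2275 F [  4.4   2.7 -10.9] w 0.0195
sw 13.29 [0.4565 0.0867 0.0737] ang 0.2883 F [ 3.9  2.9 -9.5] w 0.0199
sw 13.54 [0.4559 0.0817 0.0737] ang 0.3485 F [  3.8   3.3 -10. ] w 0.0197
sw 13.79 [0.4556 0.0768 0.0737] ang 0.4088 F [  4.6   2.2 -10.5] w 0.0198
sw 14.04 [0.4556 0.0718 0.0737] ang 0.4689 F [  4.1   2.6 -10.1] w 0.0201
end 14.24 [0.4556 0.0718 0.0737] ang 0.4686 F [  4.1   2.4 -10.2] w 0.02
```

View pics/t2.png

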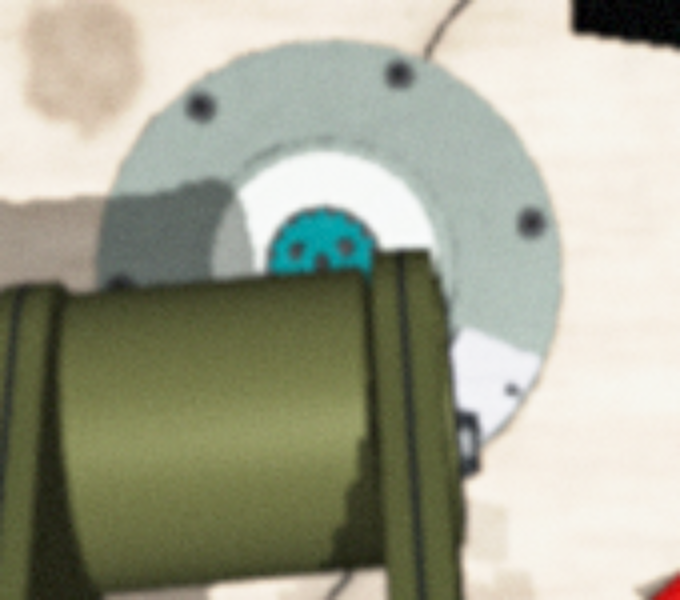

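The pull reads −10 N, which matches the drawn spring, and the arm is at about 0.47 rad. I'll carry it to 0.62 (still on the plate), let go, and push with the trailing open finger in slow chords, stopping on contact force.

Run:
```python
from h import *
R=np.linalg.norm(r.state()["tool_pos"][:2]-C)
for a in(.55,.62):
    p,o=pose(a,.0737,rad=R); r.move_straight(p,o,vel=.05)
show("sw"); r.release(); r.wait(.2); show("open")
p,o=pose(.62,.061,rad=R); r.move_straight(p,o,vel=.08)
p,o=pose(.62,.061,.026,rad=R); r.move_straight(p,o,vel=.06); r.wait(.15); f0=show("near")["force"]
a=.62; hit=False
p,o=pose(a,.061,.0317,rad=R); hit=r.move_straight(p,o,vel=.012,contact_N=5); show("touch %s"%hit)
while not hit and a<1.22:
    a+=.06; p,o=pose(a,.061,.0317,rad=R)
    hit=r.move_straight(p,o,vel=.010,contact_N=4.5)
    s=r.state(); q=o[2]; t=np.array([-np.sin(q),np.cos(q)]); print(round(a,3),hit,"Ft",((s["force"]-f0)[:2]@t).round(2),"Fz",(s["force"]-f0)[2].round(2))
s=show("stop")
im=r.snapshot("wrist"); cv2.imwrite("pics/w3.png",im[:,:,::-1])
```

```text
sw 14.84 [0.4568 0.0595 0.0737] ang 0.6187 F [ 4.2  0.8 -9.2] w 0.0196
open 15.69 [0.4569 0.0594 0.0737] ang 0.6198 F [-0.  -0.4  0.2] w 0.0851
near 16.73 [0.4615 0.0339 0.061 ] ang 0.9234 F [-1.4  0.2 -0.2] w 0.0849
touch False 17.36 [0.4627 0.0282 0.061 ] ang 0.9862 F [ 0.1  0.  -0.6] w 0.0856
0.68 False Ft 1.2 Fz 0.43
0.74 False Ft -0.68 Fz 0.55
0.8 False Ft 0.68 Fz -0.25
0.86 False Ft 0.49 Fz 1.04
0.92 False Ft -4.03 Fz 1.32
0.98 True Ft -1.03 Fz 0.45
stop 21.07 [0.4794 0.0089 0.0606] ang 1.2769 F [-0.4  2.   0.3] w 0.0849
```

View pics/w3.png

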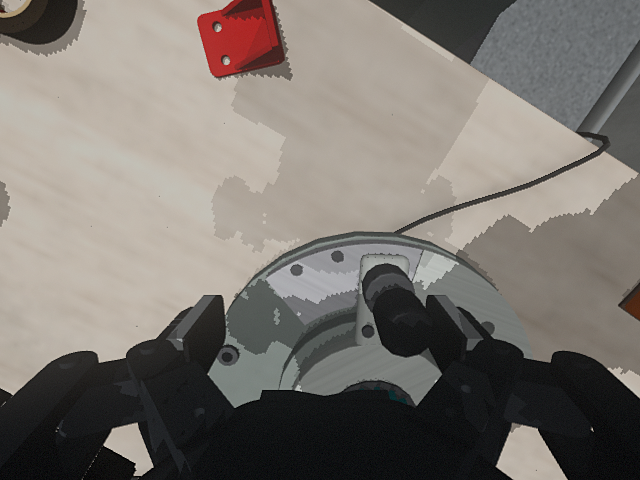

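The push was stopped at about 0.93 rad by contact, close to the hole's imaged place (about 0.90). The picture shows the knob at (400,325) against the right-hand (trailing) finger, over the segment. To verify the drop I'll back off, then press gently back clockwise: a home pin must resist within about 2 mm of play.

Run:
```python
from h import *
s=show("now"); q=s["tool_rot"][2]; t=np.array([-np.sin(q),np.cos(q),0]); x0=s["tool_pos"].copy()
k=x0-.0317*t; d=k[:2]-C; print("knob ang",(np.arctan2(d[1],d[0])-PH0)%6.2832,"r",np.hypot(*d))
r.move_straight(x0-.055*t,vel=.06); r.wait(.15); f0=show("far")["force"]
ok=r.move_straight(x0-.071*t,vel=.008,contact_N=4.5); s=show("back %s"%ok)
print("travel",(x0-s["tool_pos"])@t,"Ft",(s["force"]-f0)@t)
if ok: r.move_straight(x0-.0317*t,vel=.06)
show("mid")
p=x0-.0317*t; p[2]=.16; r.move_straight(p,vel=.12); show("up")
cv2.imwrite("pics/s4.png",cv2.resize(r.snapshot("side")[150:290,240:420,::-1],None,fx=4,fy=4,interpolation=cv2.INTER_CUBIC))
```

```text
now 21.12 [0.4792 0.0088 0.0605] ang 1.276 F [-0.7  1.   0.6] w 0.0851
knob ang 0.9086530887799293 r 0.08313924167691511
far 22.32 [0.4533 0.0569 0.0605] ang 0.6411 F [-0.3 -0.5  0.3] w 0.0856
back True 23.68 [0.4476 0.0668 0.0604] ang 0.5217 F [ 1.2 -1.6  1. ] w 0.0854
travel 0.06603141801190869 Ft 1.638393526359306
mid 24.4 [0.4639 0.0365 0.0604] ang 0.9094 F [-0.6 -0.8  0.2] w 0.0856
up 25.38 [0.4634 0.0368 0.1595] ang 0.9039 F [-0.2 -0.5 -0.6] w 0.0852
```

View pics/s4.png

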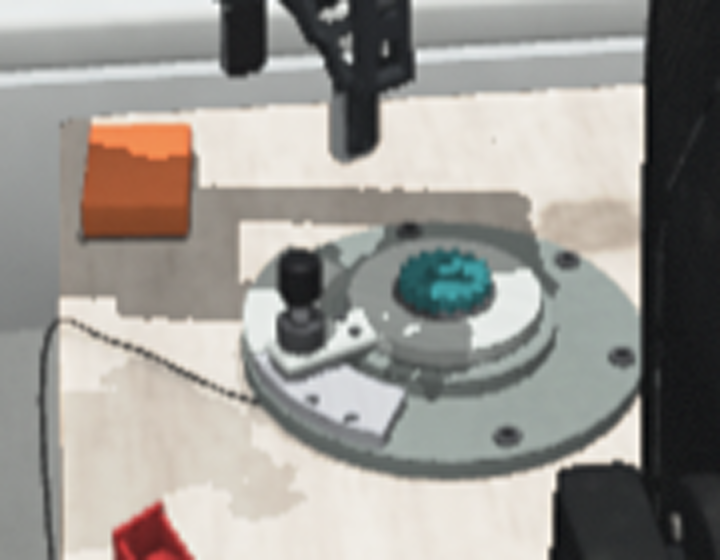

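Felt span is 66.0 mm, the same as in the first hole (65.8), so the pin is captive both ways. The picture shows the knob at crop (300,280) with a short stem above the boss, and the gripper is clear above. One quick height check with the same mask as at the start, then I hand in.

Run:
```python
from h import *
def zof(im,c,xy):
    m=np.zeros(im.shape[:2],bool); m[c[1]-8:c[1]+8,c[0]-7:c[0]+7]=1
    b,s=blob((im.max(2)<60)&m); o,d=ray("side",b)
    tt=((xy-o[:2])@d[:2])/(d[:2]@d[:2]); print(b,s[4],"z",(o+tt*d)[2])
f=lambda a:C+.085*np.array([np.cos(PH0+a),np.sin(PH0+a)])
zof(cv2.imread("pics/side0.png"),(312,199),f(0))
zof(r.snapshot("side")[:,:,::-1],(315,219),f(.905))
s=r.state();print(s["time_s"],s["qvel"].round(3)); r.job_done()
```

```text
[311.47368421 199.83157895] 95 z 0.07936280369864435
[314.55284553 219.39837398] 123 z 0.08148688418327432
25.475 [-0.001  0.003 -0.002 -0.001  0.001 -0.001]
the job is handed in; nothing more can be done
```

I moved the gear to its next station and handed the job in at 25.5 s. My checks indicate the pin is fully home in the next hole, but the interface reports no verdict.

**What I did**
- I located the fixture in the top, side and wrist pictures, then touched the knob lightly from both sides to centre the gripper.
- I gripped the knob and drew the pin about 11 mm. The pull read about 10 N, which matches the drawn spring.
- I swung the arm to 0.62 rad and let go so the pin rode on the plate. Then I pushed it on with one finger, with strokes averaging 10 mm/s that stopped on contact force.
- The push was stopped at about 0.91 rad; the pictures put the hole at about 0.90 rad.

**Last checks**
- **Pin captive:** the knob resisted in both directions. The finger travel between contacts was 66.0 mm, against 65.8 mm with the pin in the first hole.
- **Knob height:** the side view gave 81.5 mm, against 79.4 mm by the same method at the start. If the pin were still riding on the segment it would be 7 mm higher, so this fits a home pin given about 2 mm calibration error. The agreement is not exact.
- **Clear at the end:** the gripper was open at 0.16 m, nearly still, with no contact force beyond sensor noise. I did not re-measure the jar, tape and sanding block at the end, but the robot never went near them.

**Disagreement along the way:** the top and wrist views differed by about 3 mm on the knob's position. The two-sided touch settled it.

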